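# Turn the pasta tray round in its sleeve

## Robot

A 7-joint arm with a two-finger parallel gripper is mounted at the origin on the work surface. World frame = base frame: x ahead of the robot, y to its left, z up, the work surface at z = 0. Lengths are in m, angles in rad, forces in N, time in s.
With the tool pointing down it reaches from about 0.425 to 0.875 m from the base axis. Payload 8.4 kg.
Tool frame: the origin (TCP) lies at the centre of the arm's flange, where the gripper is bolted on; the fingertips stand 173 mm ahead of it and the grasp point (between the pads) lies 155 mm ahead of it (ctrl.tips_ahead is the distance from the TCP to the fingertips, in m); z points along the fingers, y is the direction in which the jaws open and shut (so a half turn about z gives the same grasp; the last joint's range is limited). The gripper opens to 85 mm and grips with 20 to 120 N. Pads are 22 mm wide; open, the fingers measure 114 mm over their backs; the gripper's body (76 mm by 85 mm) begins 54 mm behind the grasp point. The pads swing forward as they close: fully open they stand 13 mm farther back than shut.
Start: joints at [-1.419, 0.333, 0.04, 1.465, -0.013, 1.343, -0.059], TCP at [0.161, 0.63, 0.405] pointing down, gripper open.
Joint ranges: [-2.58, 2.58], [-0.38, 2.09], [-1.3, 1.39], [0.25, 2.4], [-1.5, 4.64], [0.08, 2.09], [-2.65, 2.65]. Speed limits (rad/s): [2.22, 2.22, 2.79, 2.79, 3.14, 3.14, 3.14].

## Interface

Orientations are given as a rotation vector (axis times angle).
In Python, from bench import ctrl, optics gives the robot as it stands. The module is installed in compiled form; this text tells all that it offers.
- The arm moves only by the shell command python3 -m pendant 'ROWS' [FORCE]. ROWS is JSON, a list of rows, each a list of 7 numbers: the turn, a rotation vector about the tool's x, y, z in degrees, then the shift along the tool's x, y, z in cm, then the closure in counts, from 0 (fully open) to 255 (shut). A call has 1 to 20 rows; each row is the pose to reach, as a shift and turn from the pose commanded when the call began, along the tool's axes at that moment; what a row does not reach only later rows make up. A row lasts 1/12 s, in which the tool goes at most 41.7 mm and 7.16 degrees, less where a joint would pass 70% of its speed; a pose out of reach is approached as far as the arm can. A call with a gripper value outside its range is refused whole. The fingers move at their own pace and stop on an object; FORCE is the grip in N (left out, the last holds). Time passes only in rows, so rows that repeat a pose let the fingers close. It gives the time, the measured TCP pose, the force and the opening at its end, in the units of the state.
- ctrl.get_state(): the state, without advancing time (a new reading comes with each control period).
- optics.grab_frame(name): name is "side" or "top"; returns the picture (400x640x3 uint8, red, green, blue); there is no depth.
- optics.camera_params(name): a dict with "fx", "fy", "cx", "cy" (pixels), "k1" (the pictures are not rectified: a ray, as slopes to the right and down, at radius r is drawn at 1 + k1 r^2 times it, then the intrinsics apply), "xyz" and "attitude" of the camera in the world. Camera axes: x right, y up, looking along -z (the intrinsics and any distortion apply to the point x, -y, -z); pixel columns grow to the right and rows downward; lengths in m; the calibration is good to about 2 mm. A picture is of the moment at which its call begins. camera_params takes no time and is no camera call.
- ctrl.close_job(): hands the job in, once; it reports no verdict.
The state is a dict: "time": time; "joint_positions": joint angles; "joint_velocities": joint speeds; "joint_torque": joint torques, N m; "eef_pos": TCP position; "eef_rot": TCP orientation; "force": force on the tool from outside, world axes, zero at the start; "moment": the same for the moment, N m; "opening": finger opening in m.
Only numpy, scipy, OpenCV 4.12 (cv2) and the standard library are available. Lean on these libraries where they do the work, as an engineer would, in place of code of your own. Each camera call takes 0.05 s, during which the arm holds its last target. There are 200 camera calls.

## Task

On the pasta maker's board two trays of pasta sit in slotted sleeves; a green end at the mouth means ready for sale, a red end still drying. One tray shows its red end at the mouth but is now dry: take it by its post, slide it right out of its sleeve, turn it end for end and slide it fully home into the same sleeve with its green end at the mouth, then let go. Keep it upright all the while, and leave the other tray as it is.

Things in the scene. Friction and masses are not known exactly. Their poses are not given: they have to be found in the camera images.
- blue_box_grip (a point): Wooden pasta tray of the blue sleeve, 120 x 60 x 34 mm high, 0.18-0.35 kg; one end wall green, the other red. A 26 mm square post, rising to 105 mm above its underside, stands in its middle (top two-coloured: green towards the green end). Point: on the post's axis, 83 mm above the underside, 22 below the post's top; grip here, either pair of faces. x: along the tray to its GREEN end; z up.
- blue_sleeve_mouth (a point): Mouth centre of the fixed blue sleeve, 26 mm above its underside. x: from the mouth straight into the sleeve (level, roughly away from the robot); z up. Sleeve 100 long x 80 x 52 mm high; inside 72 wide, 42 high over a 4 mm floor; 36 mm slot along the whole roof for the post; flaps 25 mm before the mouth splay to 100 mm. Pushed home on the end stop, a tray has its post 36 mm behind the mouth, 24 mm stick out.
- yellow_box_grip (a point): The other tray, in the yellow sleeve at the start, of the same make and size; this point and its axes likewise: post's axis, 83 mm above the underside, x towards its GREEN end.
- yellow_sleeve_mouth (a point): Mouth of the yellow sleeve, of the same make and size as the blue one; point and axes likewise. Both sleeves stand on a board 18 mm thick lying on the table.

How it is judged:
By the outcome, as a careful person would: the job done as asked, in the order asked, and still so for the second after the job is handed in, with the robot touching nothing.
It also fails if it takes over 46 s, if anything falls off the work surface, if the arm or the gripper's body presses on something with over 40 N, if the wrist force passes 120 N, or if a joint passes its speed limit or range.

## Working session

There is one attempt and no reset: what is moved stays moved. The work goes in short steps, Python scripts to look and compute and a shell command to move; the robot and the scene stay as the last step left them, time stands still between calls to the robot, and variables do not carry over. Pictures are saved under pics/ and viewed, about 8 in all and at most 12, crops included, and the job is handed in when it is done.

```bash
mkdir -p pics; python3 - <<'E'
from bench import ctrl, optics
import cv2
for n in ("top","side"):
    im=optics.grab_frame(n); cv2.imwrite(f"pics/{n}0.png",im[:,:,::-1]); print(n,optics.camera_params(n))
s=ctrl.get_state(); print(s["time"],s["eef_pos"],s["eef_rot"],s["opening"],ctrl.tips_ahead,s["force"])
E
```

```text
top {'fx': 452.60597513222007, 'fy': 452.60597513222007, 'cx': 324.2516868197559, 'cy': 201.20405620396298, 'k1': -0.031660693813613645, 'xyz': array([0.51196771, 0.00411309, 0.80643332]), 'attitude': array([ 0.10086846, -0.1585407 , -1.55304683])}
side {'fx': 422.7814180605252, 'fy': 422.7814180605252, 'cx': 325.30300806907434, 'cy': 206.05573361596788, 'k1': 0.005347022060850794, 'xyz': array([0.59847472, 0.49597206, 0.54343765]), 'attitude': array([ 0.02261551, -1.36674422, -2.82797142])}
0.1 [0.16130368 0.6295104  0.40391008] [-3.92949729e-01 -3.11685227e+00  2.28260480e-03] 0.08523220504114903 0.1734 [ 1.20664095  0.15306345 -0.60524929]
```

View pics/top0.png

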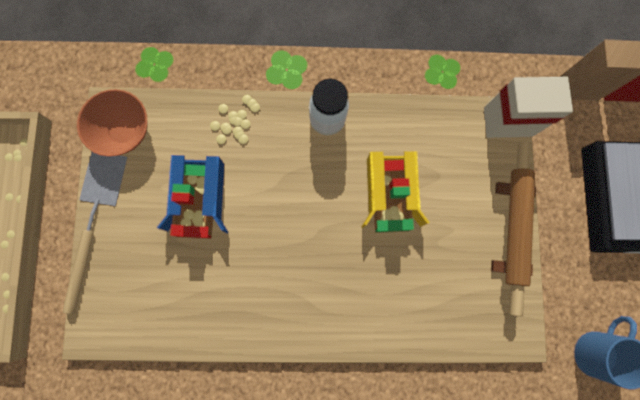

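View pics/side0.png

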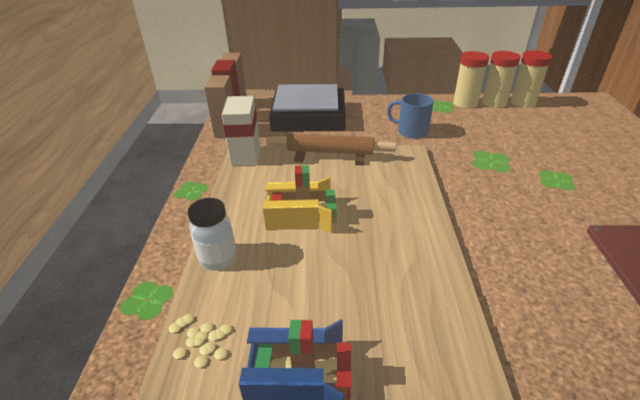

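Top view: the blue tray, around (195,200), shows red at its mouth at (190,231). The yellow tray shows green at (395,226). So the blue tray is the one to turn. Next I measure it.

```bash
cat > h.py <<'E'
import numpy as np, cv2
from scipy.spatial.transform import Rotation as R
from bench import ctrl, optics
def cam(n):
    p=optics.camera_params(n); return p,R.from_rotvec(p["attitude"]).as_matrix()
def rays(n,px):
    p,A=cam(n); px=np.atleast_2d(px).astype(float)
    d=np.c_[(px[:,0]-p["cx"])/p["fx"],(px[:,1]-p["cy"])/p["fy"]]; u=d.copy()
    for _ in range(20): u=d/(1+p["k1"]*(u**2).sum(1,keepdims=True))
    return p["xyz"],np.c_[u[:,0],-u[:,1],-np.ones(len(u))]@A.T
def plane(n,px,z):
    o,d=rays(n,px); return o+d*((z-o[2])/d[:,2:3])
def proj(n,P):
    p,A=cam(n); c=(np.atleast_2d(P)-p["xyz"])@A; u=np.c_[c[:,0]/-c[:,2],-c[:,1]/-c[:,2]]
    u=u*(1+p["k1"]*(u**2).sum(1,keepdims=True)); return u*[p["fx"],p["fy"]]+[p["cx"],p["cy"]]
def two(a,b):  # top px, side px -> point, gap
    o1,d1=rays("top",a);o2,d2=rays("side",b)
    d1,d2=d1[0],d2[0]; s=np.linalg.lstsq(np.c_[d1,-d2],o2-o1,rcond=None)[0]
    A,B=o1+s[0]*d1,o2+s[1]*d2; return (A+B)/2,np.linalg.norm(A-B)
def mask(im,c):
    h=cv2.cvtColor(im,cv2.COLOR_RGB2HSV); H,S,V=[h[...,i].astype(int) for i in range(3)]
    k={"red":((H<6)|(H>174))&(S>190),"green":(H>50)&(H<80)&(S>150),"blue":(H>100)&(H<125)&(S>150),"yellow":(H>20)&(H<30)&(S>200)}[c]
    return (k&(V>60)).astype(np.uint8)
def blobs(im,c,box,amin=15):
    x0,y0,x1,y1=box; m=mask(im,c)[y0:y1,x0:x1]; n,l,st,ce=cv2.connectedComponentsWithStats(m)
    out=[]
    for i in range(1,n):
        if st[i,4]>=amin:
            pts=np.argwhere(l==i)[:,::-1]+[x0,y0]; r=cv2.minAreaRect(pts.astype(np.float32)); out.append((c,int(st[i,4]),(ce[i]+[x0,y0]).round(1),cv2.boxPoints(r).round(1).tolist()))
    return out
E
python3 - <<'E'
from h import *
t=cv2.imread("pics/top0.png")[:,:,::-1].copy(); s=cv2.imread("pics/side0.png")[:,:,::-1].copy()
for c in ("red","green","blue"):
    for b in blobs(t,c,(150,140,240,260)): print("T",*b)
    for b in blobs(s,c,(230,300,370,400)): print("S",*b)
a=cv2.resize(t[145:245,150:240],None,fx=5,fy=5,interpolation=cv2.INTER_CUBIC)
b=cv2.resize(s[310:400,235:365],None,fx=3,fy=3,interpolation=cv2.INTER_CUBIC)
o=np.zeros((500,800,3),np.uint8); o[:,:450]=a[:500]; o[:270,450:800]=b[:,:350]
cv2.imwrite("pics/c1.png",o[:,:,::-1])
E
```

```text
T red 169 [182.7 198.1] [[173.0, 193.0], [192.0, 193.0], [192.0, 203.0], [173.0, 203.0]]
T red 336 [189.3 231.2] [[170.89999389648438, 235.8000030517578], [171.3000030517578, 224.6999969482422], [210.39999389648438, 226.1999969482422], [209.89999389648438, 237.3000030517578]]
T green 196 [194.4 169.3] [[184.0, 164.0], [204.0, 164.0], [204.0, 174.0], [184.0, 174.0]]
T green 124 [182.2 187.7] [[172.1999969482422, 189.89999389648438], [173.39999389648438, 182.5], [194.0, 185.8000030517578], [192.8000030517578, 193.10000610351562]]
T blue 1608 [198.9 187.3] [[158.89999389648438, 228.8000030517578], [161.39999389648438, 155.1999969482422], [228.5, 157.5], [226.0, 231.0]]
```

View pics/c1.png

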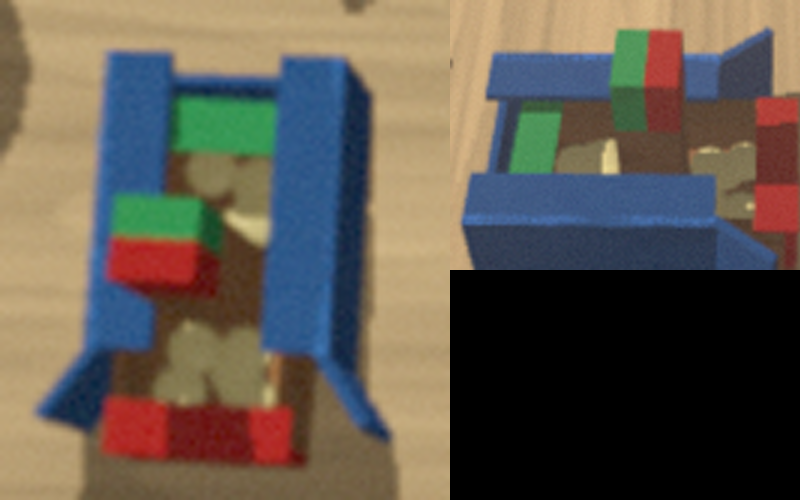

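```bash
python3 - <<'E'
from h import *
f=lambda a:(np.array(a)+.5)/5-.5+[150,145]
g=lambda a:(np.array(a)-[450,0]+.5)/3-.5+[235,310]
P=plane("top",f([[112,194],[206,197],[107,278],[200,283]]),.127); print("post",P.round(4).tolist(),P.mean(0).round(4))
S=plane("top",f([[107,52],[345,58],[322,355],[90,349],[172,53],[282,57],[263,351],[153,349]]),.070); print("sleeve",S.round(4).tolist())
for i,j in((3,0),(2,1),(6,5),(7,4)):
    d=S[i]-S[j]; print("axis",np.degrees(np.arctan2(-d[1],-d[0])),np.linalg.norm(d))
print("mouth",((S[2]+S[3])/2).round(4),((S[6]+S[7])/2).round(4),"back",((S[0]+S[1])/2).round(4))
# side post top corners: far-left, far-right, near-left,near-right; 
Q=plane("side",g([[617,31],[684,31],[612,87],[680,88]]),.127); print("side post",Q.mean(0).round(4),Q.round(3).tolist())
Q=plane("side",g([[495,53],[722,55],[470,217],[716,222],[716,177]]),.070);print("side sleeve",Q.round(4).tolist())
R_=plane("top",f([[103,455],[292,462],[105,400],[292,406]]),.056); print("tray red top",R_.round(4).tolist())
s=ctrl.get_state();T=R.from_rotvec(s["eef_rot"]).as_matrix();print(T.round(3))
E
```

```text
post [[0.6492, 0.2113, 0.127], [0.6487, 0.1829, 0.127], [0.6233, 0.2111, 0.127], [0.6222, 0.1831, 0.127]] [0.6359 0.1971 0.127 ]
sleeve [[0.7089, 0.2336, 0.07], [0.7083, 0.1546, 0.07], [0.6084, 0.1572, 0.07], [0.6091, 0.2325, 0.07], [0.7089, 0.2121, 0.07], [0.7082, 0.1755, 0.07], [0.6094, 0.1764, 0.07], [0.6095, 0.2121, 0.07]]
axis 0.6511385385001526 0.09972738413192456
axis -1.46111424656553 0.09993307313660224
axis -0.4889917547853065 0.09884269753422317
axis -0.003939272161751899 0.09944607788653445
mouth [0.6088 0.1948 0.07  ] [0.6094 0.1942 0.07  ] back [0.7086 0.1941 0.07  ]
side post [0.6343 0.2005 0.127 ] [[0.647, 0.188, 0.127], [0.621, 0.188, 0.127], [0.647, 0.213, 0.127], [0.622, 0.214, 0.127]]
side sleeve [[0.7072, 0.1569, 0.07], [0.6067, 0.1582, 0.07], [0.7057, 0.2333, 0.07], [0.6086, 0.2355, 0.07], [0.6088, 0.2164, 0.07]]
tray red top [[0.5759, 0.2302, 0.056], [0.5745, 0.1682, 0.056], [0.5941, 0.2308, 0.056], [0.593, 0.1691, 0.056]]
[[-0.969  0.248 -0.   ]
 [ 0.248  0.969 -0.001]
 [-0.    -0.001 -1.   ]]
```

```bash
python3 -m pendant '[[0,0,4,-14,-7.5,0,0],[0,0,8,-28,-15,0,0],[0,0,12,-42,-22.5,0,0],[0,0,14.4,-56.6,-30,0,0],[0,0,14.4,-56.6,-30,0,0],[0,0,14.4,-56.6,-30,0,0],[0,0,14.4,-56.6,-30,0,0],[0,0,14.4,-56.6,-30,0,0],[0,0,14.4,-56.6,-30,0,0],[0,0,14.4,-56.6,-30,0,0],[0,0,14.4,-56.6,-30,0,0],[0,0,14.4,-56.6,-30,0,0],[0,0,14.4,-56.6,-30,0,0],[0,0,14.4,-56.6,-30,0,0],[0,0,14.4,-56.6,-30,0,0],[0,0,14.4,-56.6,-30,0,0],[0,0,14.4,-56.6,-30,0,0],[0,0,14.4,-56.6,-30,0,0],[0,0,14.4,-56.6,-30,0,0]]' 60; python3 - <<'E'
from h import *
s=ctrl.get_state();print(s["joint_positions"],R.from_rotvec(s["eef_rot"]).as_matrix().round(3))
E
```

```text
time: 1.68
eef_pos: [0.6346, 0.1995, 0.4042]
eef_rot: [-0.779, -3.042, 0.0]
force: [-0.2, -0.4, -0.3]
opening: 0.0853
[-0.68717524  0.38216805  0.42595512  1.4406372  -0.15906248  1.35378634
  0.81563218] [[-0.877  0.48  -0.001]
 [ 0.48   0.877  0.   ]
 [ 0.001 -0.    -1.   ]]
```

```bash
python3 -m pendant '[[0,0,7,0,0,1,0],[0,0,14,0,0,2,0],[0,0,21,0,0,3,0],[0,0,28,0,0,4,0],[0,0,35,0,0,5,0],[0,0,42,0,0,6,0],[0,0,49,0,0,7,0],[0,0,56,0,0,8,0],[0,0,61.3,0,0,9,0],[0,0,61.3,0,0,10,0],[0,0,61.3,0,0,11.5,0],[0,0,61.3,0,0,13,0],[0,0,61.3,0,0,14,0],[0,0,61.3,0,0,14.4,0],[0,0,61.3,0,0,14.4,0],[0,0,61.3,0,0,14.4,0]]' 60; python3 - <<'E'
from h import *
s=ctrl.get_state();print(s["joint_positions"],R.from_rotvec(s["eef_rot"]).as_matrix().round(3))
a=optics.grab_frame("side");b=optics.grab_frame("top")
o=np.zeros((600,800,3),np.uint8); o[:300,:480]=cv2.resize(a,(480,300)); o[300:,:400]=cv2.resize(b[100:300,50:317],(400,300)); o[300:,400:]=cv2.resize(a[250:400,230:430],(400,300))
cv2.imwrite("pics/d1.png",o[:,:,::-1])
E
```

```text
time: 3.02
eef_pos: [0.6352, 0.1988, 0.2612]
eef_rot: [2.221, 2.221, 0.001]
force: [-0.0, -0.3, -0.0]
opening: 0.0856
[-0.79772472  0.52127754  0.57879478  1.60651062 -0.30977808  1.10642359
 -0.13988139] [[-0.  1.  0.]
 [ 1.  0.  0.]
 [ 0.  0. -1.]]
```

View pics/d1.png

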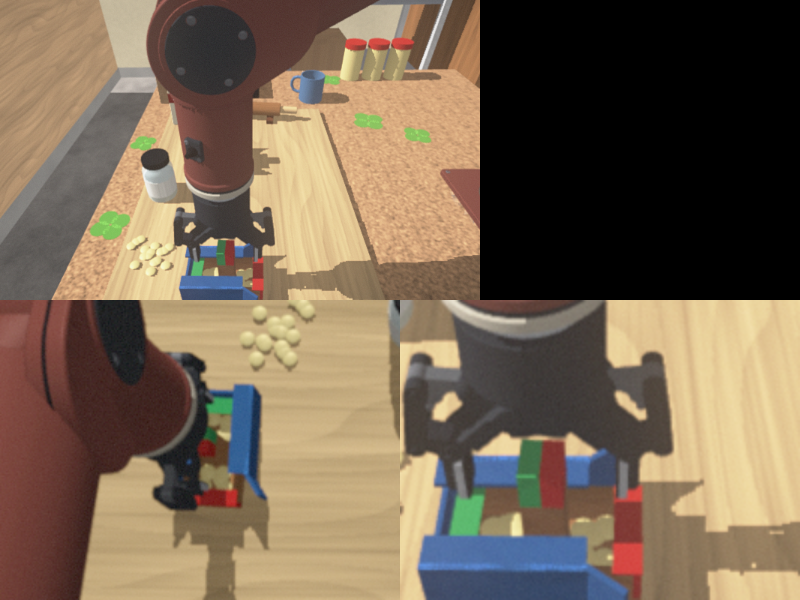

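The jaws straddle the post: the post is at about (540,470) in the crop and a pad stands on each side. Joint 7 could not make a half turn from here, so I'll grip the other pair of faces.

```bash
python3 -m pendant '[[0,0,-7,0,0,0,0],[0,0,-14,0,0,0,0],[0,0,-21,0,0,0,0],[0,0,-28,0,0,0,0],[0,0,-35,0,0,0,0],[0,0,-42,0,0,0,0],[0,0,-49,0,0,0,0],[0,0,-56,0,0,0,0],[0,0,-63,0,0,0,0],[0,0,-70,0,0,0,0],[0,0,-77,0,0,0,0],[0,0,-84,0,0,0,0],[0,0,-90,0,0,0,0],[0,0,-90,0,0,0,0]]' 60; python3 -m pendant '[[0,0,0,0,0,0,255],[0,0,0,0,0,0,255],[0,0,0,0,0,0,255],[0,0,0,0,0,0,255],[0,0,0,0,0,0,255],[0,0,0,0,0,0,255],[0,0,0,0,0,0,255],[0,0,0,0,0,0,255],[0,0,0,0,0,0,255],[0,0,0,0,0,0,255],[0,0,0,0,0,0,255],[0,0,0,0,0,0,255]]' 60; python3 - <<'E'
from h import *
s=ctrl.get_state();print(s["joint_positions"],R.from_rotvec(s["eef_rot"]).as_matrix().round(3))
E
```

```text
time: 4.28
eef_pos: [0.6355, 0.1983, 0.2617]
eef_rot: [-0.005, 3.14, 0.001]
force: [0.6, -0.6, -0.6]
opening: 0.0855
time: 5.28
eef_pos: [0.6352, 0.1986, 0.2609]
eef_rot: [0.002, 3.141, 0.0]
force: [0.1, 0.4, 2.0]
opening: 0.0256
[-0.56412606  0.47492855  0.25761257  1.59391453 -0.13188882  1.08957216
  1.29680388] [[-1.     0.001  0.   ]
 [ 0.001  1.     0.   ]
 [-0.     0.    -1.   ]]
```

```bash
python3 -m pendant '[[0,0,0,0,0,-0.2,255],[0,0,0,0,0,-0.3,255],[0,0,0,0.6,0,-0.3,255],[0,0,0,1.4,0,-0.3,255],[0,0,0,2.4,0,-0.3,255],[0,0,0,3.4,0,-0.3,255],[0,0,0,4.4,0,-0.3,255],[0,0,0,5.4,0,-0.3,255],[0,0,0,6.4,0,-0.3,255],[0,0,0,7.4,0,-0.3,255],[0,0,0,8.4,0,-0.3,255],[0,0,0,9.4,0,-0.3,255],[0,0,0,10.4,0,-0.3,255],[0,0,0,11.4,0,-0.3,255],[0,0,0,12.4,0,-0.4,255],[0,0,0,13.4,0,-0.5,255],[0,0,0,14.2,0,-0.7,255],[0,0,0,14.5,0,-0.8,255],[0,0,0,14.5,0,-0.8,255]]' 60; python3 - <<'E'
from h import *
s=ctrl.get_state();print(s["joint_positions"],s["moment"])
a=optics.grab_frame("side");b=optics.grab_frame("top")
o=np.zeros((600,800,3),np.uint8); o[:300,:400]=cv2.resize(b[120:320,80:347],(400,300)); o[:300,400:]=cv2.resize(a[250:400,230:430],(400,300))
cv2.imwrite("pics/e1.png",o[:300,:,::-1])
E
```

```text
time: 6.87
eef_pos: [0.4896, 0.1989, 0.2692]
eef_rot: [0.001, 3.141, 0.001]
force: [-0.1, 0.1, -2.5]
opening: 0.0258
[-0.68205292  0.20473357  0.23672277  1.92999393 -0.05658973  1.01253109
  1.14996014] [ 0.00607064 -0.03583197 -0.06709915]
```

View pics/e1.png

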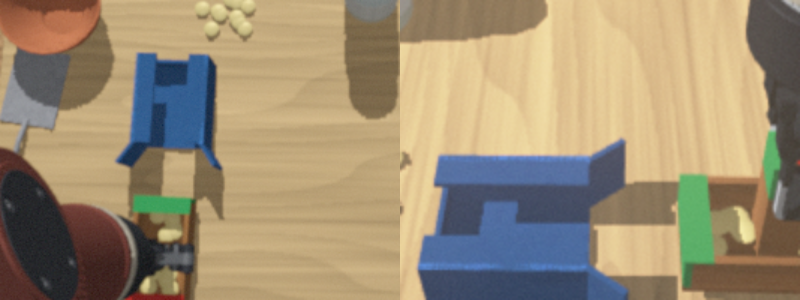

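```bash
python3 -m pendant '[[0,0,3,0,0,0,255],[0,0,9,0,0,0,255],[0,0,16,0,0,0,255],[0,0,23,0,0,0,255],[0,0,30,0,0,0,255],[0,0,37,0,0,0,255],[0,0,44,0,0,0,255],[0,0,51,0,0,0,255],[0,0,58,0,0,0,255],[0,0,65,0,0,0,255],[0,0,72,0,0,0,255],[0,0,79,0,0,0,255],[0,0,86,0,0,0,255],[0,0,93,0,0,0,255],[0,0,97,0,0,0,255],[0,0,100,0,0,0,255],[0,0,100,0,0,0,255]]' 60; python3 -m pendant '[[0,0,3,0,0,0,255],[0,0,9,0,0,0,255],[0,0,16,0,0,0,255],[0,0,23,0,0,0,255],[0,0,30,0,0,0,255],[0,0,37,0,0,0,255],[0,0,44,0,0,0,255],[0,0,51,0,0,0,255],[0,0,58,0,0,0,255],[0,0,65,0,0,0,255],[0,0,72,0,0,0,255],[0,0,77,0,0,0,255],[0,0,80,0,0,0,255],[0,0,80,0,0,0,255],[0,0,80,0,0,0,255]]' 60; python3 - <<'E'
from h import *
s=ctrl.get_state();print(s["joint_positions"],R.from_rotvec(s["eef_rot"]).as_matrix().round(3))
a=optics.grab_frame("side");b=optics.grab_frame("top")
o=np.zeros((600,800,3),np.uint8); o[:600,:400]=cv2.resize(b[140:290,130:230],(400,600)); o[:300,400:]=cv2.resize(a[250:400,230:430],(400,300))
cv2.imwrite("pics/f1.png",o[:,:,::-1])
E
```

```text
time: 8.38
eef_pos: [0.4906, 0.1987, 0.2687]
eef_rot: [2.41, 2.014, 0.0]
force: [0.4, -0.9, -1.9]
opening: 0.0255
time: 9.63
eef_pos: [0.4904, 0.1988, 0.2687]
eef_rot: [3.141, 0.003, 0.0]
force: [-0.2, -0.3, -2.1]
opening: 0.0255
[-1.03079947  0.2331262   0.63627601  1.94455906 -0.16197035  1.01416531
 -1.89025601] [[ 1.     0.002  0.   ]
 [ 0.002 -1.    -0.   ]
 [ 0.     0.    -1.   ]]
```

View pics/f1.png

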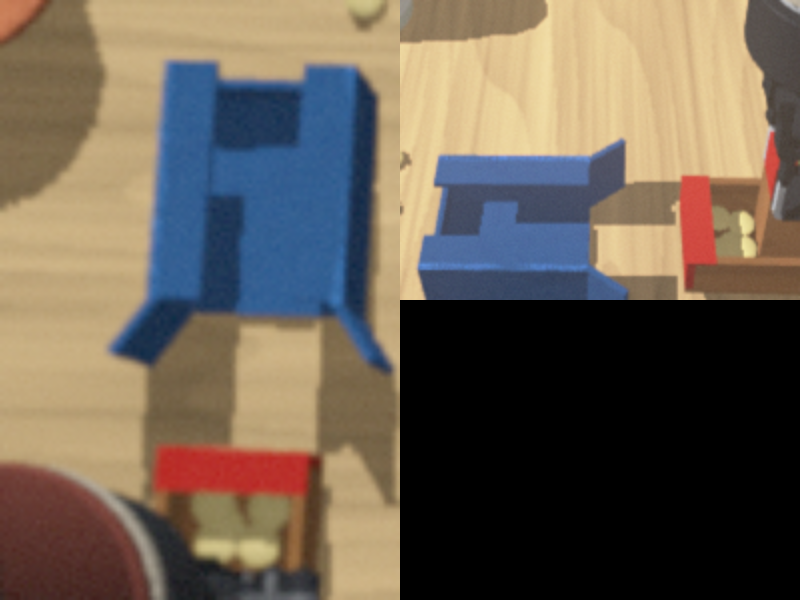

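```bash
python3 - <<'E'
from h import *
f=lambda a:(np.array(a)+.5)/4-.5+[130,140]
print("tray top",plane("top",f([[155,447],[310,455],[157,488],[308,493]]),.064).round(4).tolist())
S=plane("top",f([[167,62],[358,67],[336,306],[148,298],[218,63],[306,67]]),.070).round(4);print(S.tolist())
p=plane("top",f([[204,312],[322,316]]),.022);print(p.round(4))
E
```

```text
tray top [[0.5496, 0.2291, 0.064], [0.5473, 0.1665, 0.064], [0.5331, 0.2273, 0.064], [0.532, 0.1665, 0.064]]
[[0.7086, 0.233, 0.07], [0.708, 0.1537, 0.07], [0.6075, 0.1577, 0.07], [0.6096, 0.2341, 0.07], [0.7086, 0.2118, 0.07], [0.7076, 0.1753, 0.07]]
[[0.6102 0.2245 0.022 ]
 [0.6093 0.1736 0.022 ]]
```

```bash
python3 -m pendant '[[0,0,0,0.5,0.2,0.2,255],[0,0,0,1.2,0.35,0.4,255],[0,0,0,2.2,0.35,0.5,255],[0,0,0,3.2,0.35,0.5,255],[0,0,0,4.2,0.35,0.5,255],[0,0,0,5.2,0.35,0.5,255],[0,0,0,6,0.35,0.5,255],[0,0,0,6.8,0.35,0.5,255],[0,0,0,7.6,0.35,0.5,255],[0,0,0,8.4,0.35,0.5,255],[0,0,0,9.2,0.35,0.5,255],[0,0,0,10,0.35,0.5,255],[0,0,0,10.8,0.35,0.5,255],[0,0,0,11.6,0.35,0.5,255],[0,0,0,12.4,0.35,0.5,255],[0,0,0,13.2,0.35,0.5,255],[0,0,0,13.8,0.35,0.55,255],[0,0,0,14.2,0.35,0.6,255],[0,0,0,14.4,0.35,0.65,255],[0,0,0,14.4,0.35,0.65,255]]' 60; python3 - <<'E'
from h import *
s=ctrl.get_state();print(s["joint_positions"].round(2),s["force"],s["moment"])
a=optics.grab_frame("side");b=optics.grab_frame("top")
o=np.zeros((300,800,3),np.uint8); o[:300,:400]=cv2.resize(b[120:320,80:347],(400,300)); o[:300,400:]=cv2.resize(a[250:400,230:430],(400,300))
cv2.imwrite("pics/g1.png",o[:,:,::-1])
E
```

```text
time: 11.4
eef_pos: [0.6344, 0.1949, 0.2619]
eef_rot: [3.141, -0.002, -0.0]
force: [-0.9, -0.2, -3.2]
opening: 0.0253
[-0.81  0.52  0.61  1.61 -0.32  1.11 -1.7 ] [-0.88313268 -0.19854126 -3.24869894] [ 0.02404322 -0.01558746  0.02774755]
```

View pics/g1.png

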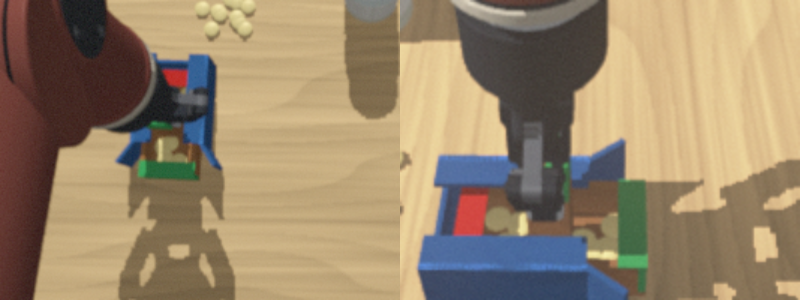

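The tray is in with its green end at the mouth, free of contact forces and about 10 mm short of home. I'll press on gently.

```bash
python3 -m pendant '[[0,0,0,0.3,0,0,255],[0,0,0,0.5,0,0,255],[0,0,0,0.7,0,0.05,255],[0,0,0,0.8,0,0.05,255],[0,0,0,0.9,0,0.05,255],[0,0,0,0.9,0,0.05,255]]' 60; python3 -m pendant '[[0,0,0,0.05,0,0,255],[0,0,0,0.1,0,0,255],[0,0,0,0.1,0,0,255]]'; python3 -m pendant '[[0,0,0,0.05,0,0,255],[0,0,0,0.1,0,0,255],[0,0,0,0.1,0,0,255]]'
```

```text
time: 12.0
eef_pos: [0.6433, 0.195, 0.2617]
eef_rot: [3.141, -0.002, 0.0]
force: [-0.1, -0.1, -1.8]
opening: 0.0253
time: 12.25
eef_pos: [0.6442, 0.195, 0.2617]
eef_rot: [3.142, -0.002, 0.0]
force: [-0.4, -0.4, -1.7]
opening: 0.0252
time: 12.5
eef_pos: [0.6452, 0.195, 0.2617]
eef_rot: [3.142, -0.002, 0.0]
force: [-0.2, 0.2, -2.2]
opening: 0.0255
```

```bash
for i in 1 2; do python3 -m pendant '[[0,0,0,0.05,0,0,255],[0,0,0,0.1,0,0,255],[0,0,0,0.1,0,0,255]]' | grep -E "pos|force"; done
```

```text
eef_pos: [0.6462, 0.195, 0.2617]
force: [-0.2, -0.1, -2.0]
eef_pos: [0.6469, 0.195, 0.2616]
force: [-2.4, -0.8, 0.2]
```

```bash
for i in 1 2; do python3 -m pendant '[[0,0,0,0.05,0,0,255],[0,0,0,0.1,0,0,255],[0,0,0,0.1,0,0,255]]' | grep -E "pos|force"; done; python3 -m pendant '[[0,0,0,0,0,0.05,255],[0,0,0,0,0,0.1,255],[0,0,0,0,0,0.1,255]]' | grep -E "pos|force"
```

```text
eef_pos: [0.6474, 0.1951, 0.2615]
force: [-6.5, -1.2, 1.4]
eef_pos: [0.6482, 0.1951, 0.2614]
force: [-8.3, -0.7, 3.7]
eef_pos: [0.6481, 0.1951, 0.2613]
force: [-11.9, -1.2, 9.7]
```

```bash
python3 -m pendant '[[0,0,0,0,0,0,200],[0,0,0,0,0,0,100],[0,0,0,0,0,0,0],[0,0,0,0,0,0,0],[0,0,0,0,0,0,0],[0,0,0,0,0,0,0],[0,0,0,0,0,0,0],[0,0,0,0,0,0,0],[0,0,0,0,0,-1,0],[0,0,0,0,0,-3,0],[0,0,0,0,0,-6,0],[0,0,0,0,0,-10,0],[0,0,0,0,0,-14,0],[0,0,0,0,0,-14,0]]'; python3 -m pendant '[[0,0,0,-3,0,0,0],[0,0,0,-6,-3,0,0],[0,0,0,-9,-6,0,0],[0,0,0,-12,-9,0,0],[0,0,0,-14,-13,0,0],[0,0,0,-15,-17,0,0],[0,0,0,-16,-21,0,0],[0,0,0,-16,-24,0,0],[0,0,0,-16,-24,0,0],[0,0,0,-16,-24,0,0]]'; python3 - <<'E'
from h import *
a=optics.grab_frame("side");b=optics.grab_frame("top")
cv2.imwrite("pics/h_top.png",b[:,:,::-1])
o=np.zeros((500,800,3),np.uint8); o[:,:450]=cv2.resize(b[145:245,150:240],None,fx=5,fy=5,interpolation=cv2.INTER_CUBIC); o[:240,450:]=cv2.resize(a[250:400,230:430],(350,240));o[240:480,450:800]=cv2.resize(b,(350,240))
cv2.imwrite("pics/h1.png",o[:,:,::-1])
E
```

```text
time: 14.92
eef_pos: [0.6506, 0.1943, 0.4105]
eef_rot: [-3.137, 0.003, -0.018]
force: [0.6, 0.1, 1.0]
opening: 0.0852
time: 15.75
eef_pos: [0.4882, 0.4377, 0.4005]
eef_rot: [3.141, 0.004, -0.0]
force: [-0.5, -0.7, -0.5]
opening: 0.0853
```

View pics/h1.png

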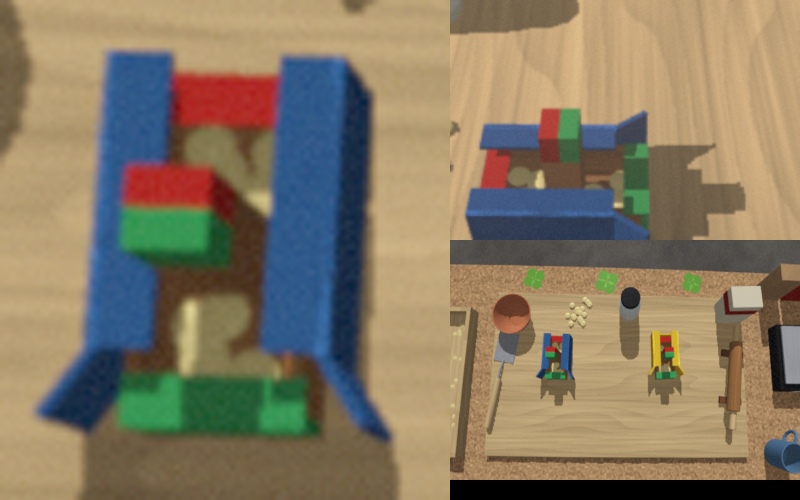

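The tray is in with its green end at the mouth, at about (215,405) in the crop, red against the back, upright and released. The yellow tray looks unchanged. I'll check the depth.

```bash
python3 - <<'E'
from h import *
f=lambda a:(np.array(a)+.5)/5-.5+[150,145]
P=plane("top",f([[127,164],[216,167],[120,248],[211,252]]),.127); print("post",P.mean(0).round(4))
Q=plane("top",f([[118,428],[305,434],[122,374],[307,378]]),.056); print("green wall",Q.round(4).tolist())
t0=cv2.imread("pics/top0.png");t1=cv2.imread("pics/h_top.png")
print("yellow area diff",np.abs(t0[140:250,350:440].astype(int)-t1[140:250,350:440]).mean())
E
```

```text
post [0.6453 0.194  0.127 ]
green wall [[0.5849, 0.2259, 0.056], [0.5838, 0.1644, 0.056], [0.6028, 0.2257, 0.056], [0.6024, 0.1646, 0.056]]
yellow area diff 2.142895622895623
```

```bash
python3 -c "
from bench import ctrl
print(ctrl.close_job())"
```

```text
the job is handed in; nothing more can be done
None
```

The blue tray was the one showing red. I gripped it by its post, drew it right out, turned it 180° in front of the sleeve, and slid it back until it met the end stop. Then I let go and backed away. The job was handed in at about 16 s.

**Blue tray:** the last pictures show it upright with its green end at the mouth. Its post is about 36.5 mm behind the mouth and about 24 mm of tray sticks out, so it is fully home (nominal 36 and 24 mm).

**Yellow tray:** I did not touch it, and its part of the picture matches the first one apart from image noise.

**Forces:** the largest wrist reading was about 15 N, while pressing the tray onto the stop and the sleeve floor.

**Disagreement:** the arm met the stop at x of about 0.647, where the picture had predicted 0.6445. That 2 mm gap is within the calibration error and the compliance of the grip.

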